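Prop the damp box's shutter open on the middle hole of its stay

ROBOT

A 6-joint arm with a two-finger parallel gripper is mounted at the origin on a cart in front of the work surface, level with it; the furniture and walls round the work are solid. World frame = base frame: x ahead of the robot, y to its left, z up, the work surface at z = 0. Lengths are in mm, angles in rad, forces in N, time in s.
With the tool pointing down it reaches from about 400 to 925 mm from the base axis. Payload 3.4 kg.
Tool frame: the origin (TCP) lies midway between the tips of the shut fingers; the grasp point (between the pads) lies 19 mm behind it (robot.hold_point_z is the z of the grasp point in the tool frame, in mm); z points along the fingers, y is the line along which they close (so a half turn about z gives the same grasp; the last joint's range is limited). The gripper opens to 85 mm and grips with 20 to 120 N. Pads are 22 mm wide; open, the fingers measure 114 mm over their backs; the gripper's body (76 mm by 85 mm) begins 54 mm behind the grasp point. The pads swing forward as they close: fully open they stand 13 mm farther back than shut.
Start: joints at [-1.415, 0.307, 1.506, -0, 1.328, -0.073], TCP at [130.39, -560.026, 231.305] pointing down, gripper open.
Joint ranges: [-3.12, 3.12], [-1.05, 2.28], [0.14, 2.33], [-1.42, 4.57], [0.1, 2.73], [-2.68, 2.68]. Speed limits (rad/s): [2.57, 2.57, 3.14, 3.14, 3.14, 3.14].

INTERFACE

Orientations are given as a 3x3 rotation matrix whose columns are the frame's x, y, z axes.
In Python, from workcell import robot, let_go, gripper_close, read_state, read_camera, search_frame, trace, spot_point gives the robot as it stands. Calls block until the motion is done:
- robot.movep(position, orientation): joint-space move of the TCP to a pose.
- robot.move_linear(position, rotation=None, speed=150): straight line of the TCP; rotation=None keeps the orientation; speed is the mean speed in mm/s.
- robot.goto_joints(angles): joint-space move.
- let_go() and gripper_close(squeeze=None): open the fingers fully, or close them until they stop; squeeze is the grip in N (None keeps the last).
- robot.wait(seconds).
- robot.ik(position, orientation): joint angles nearest the present ones, or None.
- read_state(): the state.
- read_camera(name): name is "scene" or "top" or "wrist"; returns a dict with "pixels" (480x640x3 uint8, red, green, blue), "depth" (480x640 float32, mm along the optical axis (not along the pixel's ray), 0 where there is no reading), "fov_y" (degrees; the focal length in pixels is half the picture's height over the tangent of half this angle, whatever the lens; pixels are square), "cx", "cy" (the principal point, pixels), "T" (4x4, takes a point from camera to world coordinates). Camera axes: x right, y down, z forward; pixel columns grow to the right and rows downward; lengths in mm; the calibration is good to about 2 mm. A picture is of the moment at which its call begins.
A pose or a line that the arm cannot do raises robot.PlanningError and nothing moves.
- robot.hand_in(): hands the job in; it is judged then, once.
Trained networks look in a picture, given as the dict that the camera call returned (one of the last four; its "shot" number tells which), for a name from the list of things; names that differ only in an ending like _2 or _b are one class to them, and where a whole thing is asked for, a point or a joint stands for the part that bears it (a point fixed in the world has none). Each returns a list of dicts, best first, with "conf" (0 to 1); they miss things now and then, are a little off and sometimes report something else, mostly with a low value. They report only what shows in the picture. A call takes as long as a camera call.
- search_frame(picture, label): "rect" ([left, top, right, bottom] in pixels, round what is visible of it).
- trace(picture, label): "pixels" (480x640 bool, what is visible of it) and "rect" ([left, top, right, bottom] in pixels, round what is visible of it).
- spot_point(picture, label): "uv" ([column, row] in pixels: a listed point, or the origin of a listed thing).
The state is a dict: "time_s": time; "joints": joint angles; "joint_vel": joint speeds; "joint_torque": joint torques, N m; "tool_pos": TCP position; "ee_rot": TCP orientation; "contact_force": force on the tool from outside, world axes, zero at the start; "wrist_torque": the same for the moment, N m; "gripper_width": opening from 0.0 (shut) to 1.0 (fully open); "grip_force": force on a finger pad.
Only numpy, scipy, OpenCV 4.12 (cv2) and the standard library are available. Lean on these libraries where they do the work, as an engineer would, in place of code of your own. Each camera call takes 0.05 s, during which the arm holds its last target. There are 200 camera calls.

TASK

Set the damp box to slow drying: take the steel stay by its wooden ball knob, swing the shutter open with it and lower the stay until the middle one of its three holes has dropped fully over the peg on the lid, so that the stay lies flat and holds the shutter about half open; then let go. The peg has been clamped somewhere along its short slot, so feel for it gently: never press the stay on the peg or its rail with more than about 25 N (2.5 kg). Leave the bowl, the stamp and the wooden rib where they are.

Things in the scene. Friction and masses are not known exactly. Their poses are not given: they have to be found in the camera images.
- damp_box: Plywood damp box, 160 mm deep (x), 250 wide (y), 140 high, fixed, closed by a hinged plywood shutter on its front (-x) side. Origin: centre of its underside; x points to its back, y to its hinge end. The slot line of the peg rail on its lid is at x = -62 mm, parallel to y; the shutter's hinge axis is at x = -88, y = +100 mm.
- peg_rail: Aluminium slotted rail 22 x 56 x 3 mm near the front edge of the box's lid. Origin: centre of its underside, on the lid; x to the box's back, y along the slot towards the shutter's hinge end, z up. A firm upright steel peg, 8 mm thick, flat top with a 1.4 mm bevel, stands on the slot line (x = 0), clamped anywhere at y = -10 to +10 mm; its place is not measured. Its top is 18 mm above this origin.
- shutter_hinge (a point): Point on the shutter's upright hinge axis, 147.5 mm above the table (height of the stay's mid-thickness). The axis lies at rail x = -26 mm and about +105 mm (95 to 115) along the rail's y. The panel is 212 mm wide, 12 thick, centred on the axis; its top edge is 135 mm above the table.
- shutter (a joint): Opening angle of the shutter, rad: 0 shut (panel runs from the hinge along the rail's -y), growing as its free end swings out to the front (rail's -x); stop at 1.7. The hinge is stiff (0.08 N m friction) and stays where it is left. With the middle hole on the peg it reads about 0.58 to 0.88.
- stay: Steel strip 40 x 5 x 184 mm, pivoted on the shutter's top. Origin: the pivot at mid-thickness, over the panel's mid-plane, 80 mm from the hinge axis. x points along the strip to the knob. It swings freely about the vertical there and can be lifted about a level pin (0 to 0.8 rad); it weighs about 0.12 kg and sinks back to level if let go.
- middle_hole (a point): Centre of the stay's middle hole at mid-thickness. Three 11 mm holes lie on the strip's centre line 64, 92 (this one) and 120 mm from the pivot. With the stay level (seated) it is 7.5 mm above the rail's origin and the strip's underside 5 mm above it, so the hole must be raised by 13 mm or more to pass over the peg.
- stay_knob (a point): Centre of the wooden ball knob, 22 mm in diameter, on an 8 mm stem at the free end of the stay: 160 mm from the pivot along the stay's x and 32.5 mm above the strip's mid-thickness (30 mm above its upper face).
- bowl: Grey stoneware bowl, 124 mm wide, 50 mm high, a bystander; origin at the centre of its underside.
- stamp: Dark wooden clay stamp, 64 x 36 x 16 mm, a bystander; origin at the centre of its underside.
- rib: Kidney-shaped wooden rib, 83 x 56 x 10 mm, a bystander; origin at the centre of its underside.

How it is judged:
By the outcome, as a careful person would: the job done as asked, in the order asked, and still so for the second after the job is handed in, with the robot touching nothing.
It also fails if it takes over 67 s, if anything falls off the work surface, if the arm or the gripper's body presses on something with over 40 N, if the wrist force passes 120 N, or if a joint passes its speed limit or range.

## Working session

There is one attempt and no reset: what is moved stays moved. The work goes in short steps, each a Python script; the robot and the scene stay as the last script left them, time stands still between calls to the robot, and variables do not carry over. Pictures are saved under pics/ and viewed, at most 10 in all, crops included, and the job is handed in when it is done.

```bash
ls; mkdir -p pics; cat > h.py <<'E'
import numpy as np, cv2
from workcell import *
def ray(p,uv):
    f=240/np.tan(np.radians(p["fov_y"])/2)
    return np.array([(uv[0]-p["cx"])/f,(uv[1]-p["cy"])/f,1.0])
def at_depth(p,uv,d):
    return (p["T"]@np.append(ray(p,uv)*d,1))[:3]
def at_z(p,uv,z):
    o=p["T"][:3,3]; r=p["T"][:3,:3]@ray(p,uv)
    return o+r*(z-o[2])/r[2]
def dep(p,uv,k=2):
    u,v=int(round(uv[0])),int(round(uv[1])); w=p["depth"][max(0,v-k):v+k+1,max(0,u-k):u+k+1]; w=w[w>0]
    return float(np.median(w)) if w.size else 0
E
python3 - <<'E'
from h import *
for n in ("scene","top"):
    p=read_camera(n); cv2.imwrite(f"pics/{n}0.png",p["pixels"][:,:,::-1])
    print(n,p["T"][:3].round(2).tolist(),p["fov_y"])
    for l,z in (("damp_box",0),("peg_rail",140),("shutter_hinge",147.5),("stay",147.5),("middle_hole",147.5),("stay_knob",180),("bowl",0),("stamp",0),("rib",0)):
        for q in spot_point(p,l)[:2]:
            print(l,round(q["conf"],2),np.round(q["uv"],1),at_z(p,q["uv"],z).round(1),"bydepth",at_depth(p,q["uv"],dep(p,q["uv"])).round(1))
E
```

```text
pics
scene [[-0.85, -0.36, 0.39, 145.0], [-0.53, 0.58, -0.61, 697.06], [-0.01, -0.73, -0.69, 697.37]] 56.64853806431642
damp_box 0.7 [225.6 296.9] [596.9 308.    0. ] bydepth [510.  382.8 134.1]
damp_box 0.17 [299.4 207.8] [624.1  -5.    0. ] bydepth [494.4 185.  188.7]
peg_rail 0.7 [246.8 257.7] [531.4 298.8 140. ] bydepth [527.9 302.4 145. ]
peg_rail 0.54 [223.7 296.6] [509.1 387.3 140. ] bydepth [593.6 315.4  10.7]
shutter_hinge 0.97 [207.3 306. ] [513.8 419.3 147.5] bydepth [521.7 413.3 135.7]
shutter_hinge 0.57 [244.7 260.3] [525.5 311.  147.5] bydepth [527.7 308.7 144.2]
stay 0.75 [250.7 281.1] [487.7 343.1 147.5] bydepth [486.  344.9 150.2]
stay 0.59 [221.8 298. ] [505.  395.2 147.5] bydepth [595.2 319.5   9.6]
middle_hole 0.58 [337.  194.2] [481.8  68.  147.5] bydepth [565.3 -87.9  11.2]
stay_knob 0.59 [298.2 210.5] [498.1 183.8 180. ] bydepth [494.8 188.5 184.8]
bowl 0.76 [386.6 257.8] [368.7  39.2   0. ] bydepth [353.1  85.   48.6]
stamp 0.54 [337.3 193.3] [ 573.3 -104.4    0. ] bydepth [565.7 -90.1  12.4]
rib 0.6 [309.4 234.5] [551.6  64.    0. ] bydepth [546.4  72.1   8.9
[... 462 characters left out ...]
  147.5] bydepth [522.7 429.3 104.5]
stay 0.84 [225.2 246.6] [489.1 346.9 147.5] bydepth [488.9 346.4 150. ]
middle_hole 0.69 [277.9 246.2] [491.1 250.  147.5] bydepth [491.1 250.  147.3]
middle_hole 0.24 [186.7 230.3] [518.3 418.6 147.5] bydepth [522.7 429.9 104.5]
stay_knob 0.96 [312.5 239.2] [502.  185.9 180. ] bydepth [501.1 185.8 189.5]
bowl 0.6 [386.  306.7] [376.3  30.8   0. ] bydepth [376.8  32.2  10.6]
bowl 0.58 [315.3 239.3] [517.8 182.7   0. ] bydepth [501.  180.8 190.3]
stamp 0.7 [445.3 214.7] [574.7 -96.5   0. ] bydepth [572.5 -92.6  15.6]
rib 0.69 [256.6 204.3] [591.6 309.8   0. ] bydepth [569.6 291.9 140.5]
rib 0.62 [365.6 230.2] [538.9  75.2   0. ] bydepth [537.7  76.1  10.7]
```

```bash
python3 - <<'E'
import cv2
a=cv2.imread("pics/top0.png"); cv2.imwrite("pics/topc.png",cv2.resize(a[130:350,140:460],(800,550),interpolation=cv2.INTER_CUBIC))
E
```

```text
(no output)
```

View pics/scene0.png

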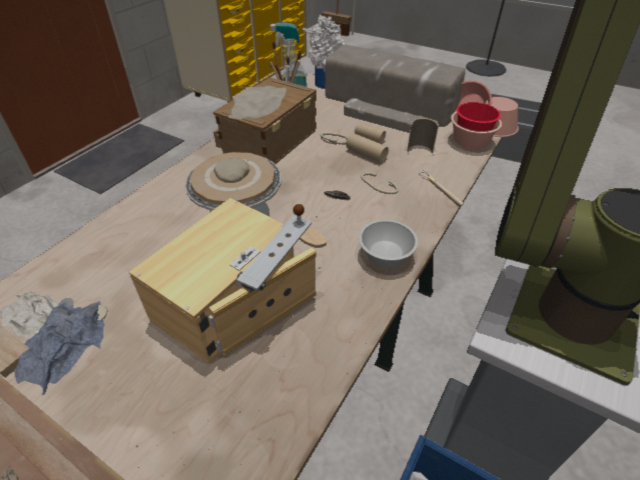

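View pics/topc.png

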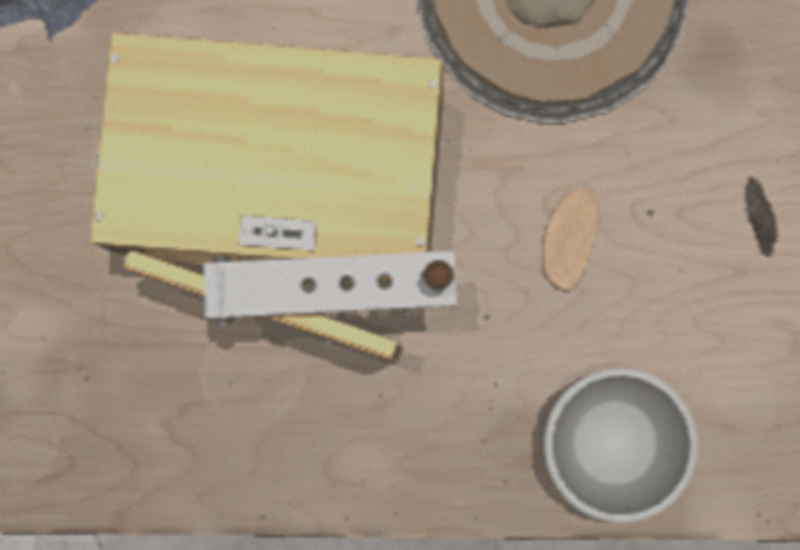

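The scene view shows the shutter slightly open, with the stay lying beside the rail (250,270) and the knob at (298,211). In the top crop the rail is at (278,233), with the peg about 8 crop px to its hinge side. I'll take a close look with the wrist camera next.

```bash
python3 - <<'E'
from h import *
# tool down, y (closing) along world x : z=(0,0,-1)
for s in (1,-1):
    y=np.array([s,0,0.]); z=np.array([0,0,-1.]); R=np.c_[np.cross(y,z),y,z]
    print(s,robot.ik([505,230,330],R))
    for a in (-.5,.5,1.0):
        c,sn=np.cos(a),np.sin(a); Rz=np.array([[c,-sn,0],[sn,c,0],[0,0,1]])
        q=robot.ik([505,230,330],Rz@R); print("  ",a,None if q is None else np.round(q,2))
E
```

```text
1 [ 3.51251330e-01  2.18751458e-01  1.38312548e+00 -4.44089210e-16
  1.53971571e+00  3.51251330e-01]
   -0.5 [ 0.35  0.22  1.38 -0.    1.54  0.85]
   0.5 [ 0.35  0.22  1.38 -0.    1.54 -0.15]
   1.0 [ 0.35  0.22  1.38 -0.    1.54 -0.65]
-1 None
   -0.5 [ 0.35  0.22  1.38 -0.    1.54 -2.29]
   0.5 None
   1.0 [ 0.35  0.22  1.38 -0.    1.54  2.49]
```

```bash
cat >> h.py <<'E'
def Rdown(psi):
    "tool down, closing line y at angle psi from world x"
    y=np.array([np.cos(psi),np.sin(psi),0]); z=np.array([0,0,-1.]); return np.c_[np.cross(y,z),y,z]
E
python3 - <<'E'
from h import *
robot.movep([480,230,360],Rdown(0))
p=read_camera("wrist"); cv2.imwrite("pics/w1.png",p["pixels"][:,:,::-1])
print(p["T"].round(2).tolist(),read_state()["time_s"])
for l,z in (("peg_rail",140),("shutter_hinge",147.5),("stay",147.5),("middle_hole",147.5),("stay_knob",180)):
    for q in spot_point(p,l)[:2]:
        print(l,round(q["conf"],2),np.round(q["uv"],1),at_z(p,q["uv"],z).round(1),"bydepth",at_depth(p,q["uv"],dep(p,q["uv"])).round(1))
E
```

```text
[[1.0, -0.0, -0.0, 479.52], [-0.0, -0.96, -0.27, 296.82], [-0.0, 0.27, -0.96, 501.85], [0.0, 0.0, 0.0, 1.0]] 4.1083
peg_rail 0.88 [378.5 136.4] [532.2 300.4 140. ] bydepth [531.7 300.4 143.8]
stay 0.94 [333.1  86.7] [489.8 342.1 147.5] bydepth [489.7 341.8 149.7]
middle_hole 0.83 [337.7 195.5] [494.8 246.9 147.5] bydepth [501.2 226.   -0.6]
stay_knob 0.91 [342.1 272.7] [498.2 181.5 180. ] bydepth [497.7 184.7 188.9]
```

View pics/w1.png

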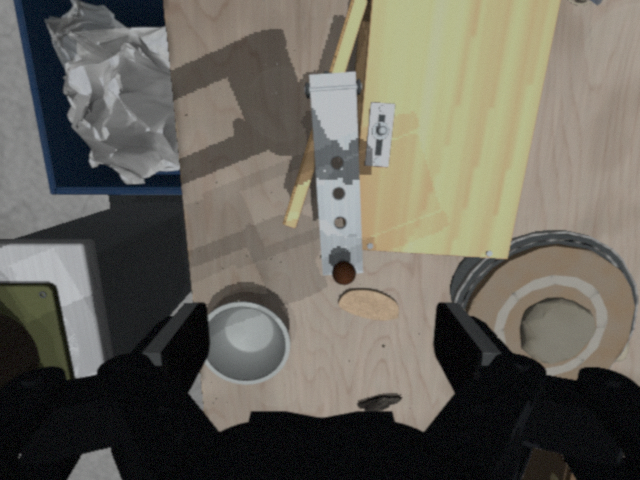

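The wrist view shows the peg in the slot at about (380,129), the holes at (337,162), (338,193) and (340,223), and the knob at (343,272). The hinge lies beyond the top edge, so I'll shift once to get the rail, peg and hinge in one frame.

```bash
python3 - <<'E'
from h import *
robot.move_linear([490,330,330],speed=200)
p=read_camera("wrist"); im=p["pixels"][:,:,::-1]; cv2.imwrite("pics/w2.png",im)
import pickle; pickle.dump(p,open("w2.pkl","wb"))
for l,z in (("peg_rail",140),("shutter_hinge",147.5),("stay",147.5),("middle_hole",147.5),("stay_knob",180)):
    for q in spot_point(p,l)[:2]:
        print(l,round(q["conf"],2),np.round(q["uv"],1),at_z(p,q["uv"],z).round(1))
for l in ("peg_rail","stay","shutter"):
    for q in trace(p,l)[:1]:
        m=q["pixels"].astype(np.uint8); ys,xs=np.nonzero(m); print(l,q["conf"],q["rect"],cv2.minAreaRect(np.c_[xs,ys].astype(np.float32)))
cv2.imwrite("pics/w2c.png",cv2.resize(im[50:350,240:540],(600,600),interpolation=cv2.INTER_CUBIC))
E
```

```text
peg_rail 0.97 [368.8 244.7] [532.3 305.2 140. ]
shutter_hinge 0.87 [354.3 118. ] [515.8 414.6 147.5]
stay 0.79 [321.9 209.6] [489.4 338.9 147.5]
middle_hole 0.94 [328.5 302. ] [495.7 251.8 147.5]
stay_knob 0.7 [329.8 388. ] [496.7 182.7 180. ]
stay_knob 0.46 [368.7 248.3] [527.1 313.2 180. ]
peg_rail 0.56 [355.6, 218.7, 383.5, 278.6] ((369.8123779296875, 248.22024536132812), (24.792579650878906, 59.72972869873047), 5.440332412719727)
stay 0.84 [299.2, 190.6, 353.2, 401.9] ((329.0584411621094, 296.8871765136719), (208.98985290527344, 47.70830154418945), 85.36454010009766)
shutter 0.82 [272.1, 115.8, 357.6, 401.3] ((314.484130859375, 258.6282043457031), (80.79622650146484, 284.2490539550781), 0.9057866930961609)
```

View pics/w2c.png

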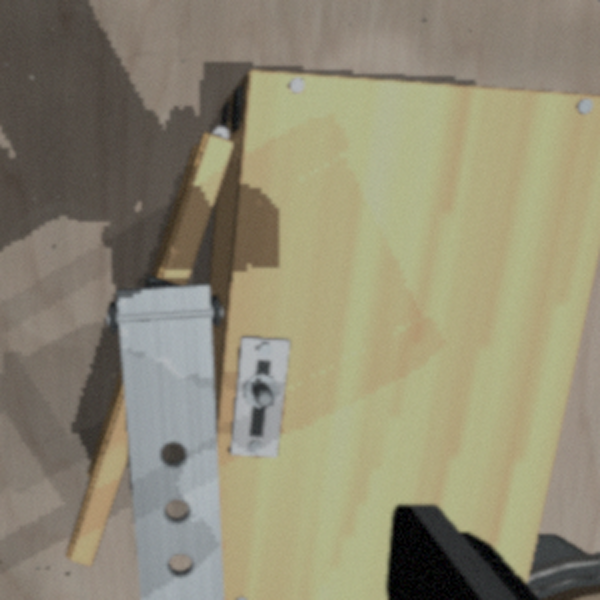

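The crop shows the rail with corners at (242,338), (290,340), (278,457) and (232,455). The peg is near (262,390), the pivot pin at (165,313), and the hinge pin at (221,131). I'll convert these to positions and enlarge the peg.

```bash
python3 - <<'E'
from h import *
import pickle; p=pickle.load(open("w2.pkl","rb")); im=p["pixels"][:,:,::-1]
def c(x,y): return (240+x/2,50+y/2)
rc=[at_z(p,c(*q),143)[:2] for q in ((242,338),(290,340),(278,457),(232,455))]
rc=np.array(rc); print(rc.round(1)); print("centre",rc.mean(0), "len",np.linalg.norm(rc[0]-rc[3]),np.linalg.norm(rc[1]-rc[2]),"w",np.linalg.norm(rc[0]-rc[1]),np.linalg.norm(rc[2]-rc[3]))
yd=(rc[0]-rc[3]+rc[1]-rc[2]); print("rail yaw of y",np.degrees(np.arctan2(yd[1],yd[0])))
for n,q,z in (("peg",(263,389),158),("hinge",(221,131),138),("lidA",(250,70),140),("lidB",(600,96),140),("lidfront",(226,420),140),("pivL",(112,315),147.5),("pivR",(219,312),147.5),("h1",(173,454),150),("h2",(177,509),150),("h3",(180,564),150)):
    print(n,at_z(p,c(*q),z).round(1))
cv2.imwrite("pics/w2p.png",cv2.resize(im[210:290,340:400],(450,600),interpolation=cv2.INTER_CUBIC))
E
```

```text
[[524.2 329.7]
 [545.5 328.8]
 [542.5 273.4]
 [521.1 274.4]]
centre [533.34244083 301.58549931] len 55.363310109451966 55.4412461131021 w 21.38300650843 21.39667575078287
rail yaw of y 86.88056311819932
peg [532.3 310.3 158. ]
hinge [513.3 417.1 138. ]
lidA [524.5 440.7 140. ]
lidB [669.1 430.9 140. ]
lidfront [518.2 290.5 140. ]
pivL [466.9 340.7 147.5]
pivR [513.4 342.1 147.5]
h1 [493.7 277.5 150. ]
h2 [495.7 250.4 150. ]
h3 [497.3 222.1 150. ]
```

View pics/w2p.png

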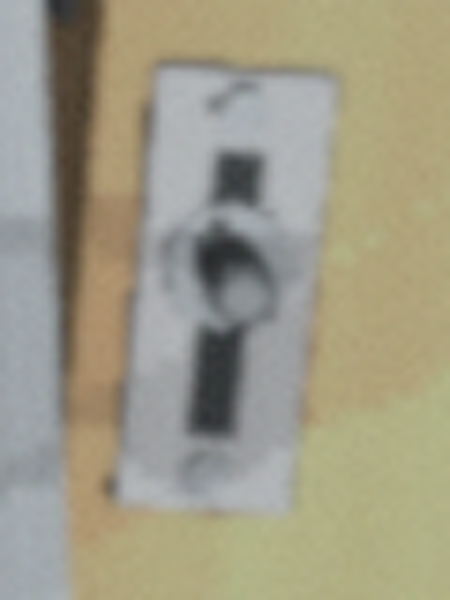

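```bash
cat >> h.py <<'E'
import pickle,time
a=np.radians(86.9); RY=np.array([np.cos(a),np.sin(a)]); RX=np.array([RY[1],-RY[0]])
RC=np.array([533.3,301.6])
H=np.array([513.4,416.6])
def d(th): return -np.cos(th)*RY-np.sin(th)*RX     # panel direction
def rail(p): return np.array([(p[:2]-RC)@RX,(p[:2]-RC)@RY])
def tcp(th,phi,al,off=np.zeros(2)):
    """knob held: TCP position and rotation; phi = world yaw of the stay"""
    u=np.array([np.cos(phi),np.sin(phi)])
    k=H+80*d(th)+u*(160*np.cos(al)-32.5*np.sin(al))+off
    return np.append(k,147.5+160*np.sin(al)+32.5*np.cos(al)+robot.hold_point_z),Rdown(phi+np.pi/2)
def solve(hole,L=92.0):
    "theta, phi that put the level stay's point L on hole (xy)"
    v=hole[:2]-H; D=np.hypot(*v); g=np.arccos((80**2+D**2-L**2)/(160*D))
    best=None
    for s in (1,-1):
        b=np.arctan2(v[1],v[0])+s*g; th=np.arctan2(-(np.array([np.cos(b),np.sin(b)])@RX),-(np.array([np.cos(b),np.sin(b)])@RY))
        if best is None or th>best[0]:
            w=hole[:2]-H-80*d(th); best=(th,np.arctan2(w[1],w[0]))
    return best
E
python3 - <<'E'
from h import *
p=pickle.load(open("w2.pkl","rb"))
pt=at_z(p,(372,249.3),158); pb=at_z(p,(369.6,245.4),144)
print("hold",robot.hold_point_z,"pegtop",pt.round(1),rail(pt),"ring",pb.round(1),rail(pb),"hinge rail",rail(H))
piv=np.array([490.1,341.4]); v=piv-H; print("th0",np.arctan2(-v@RX,-v@RY),"phi0",np.arctan2(-91,5.6))
k=np.array([498.5,182.5])
print("solve knob",solve(k,160))
peg=RC+RY*rail(pt)[1]; t=solve(peg); print("target",t,tcp(*t,0)[0],tcp(*t,.35)[0], robot.ik(*tcp(*t,.35)))
E
```

```text
hold -18.700000000000003 pegtop [532.9 306.  158. ] [-0.65843074  4.39134558] ring [532.5 305.6 144. ] [-0.97966667  3.97087164] hinge rail [-26.08994323 113.75554871]
th0 0.24635487280174337 phi0 -1.5093353709121307
solve knob (np.float64(0.3122100402633655), np.float64(-1.4847263031942237))
target (np.float64(0.708063359325406), np.float64(-0.6105842407594692)) [589.25077537 266.99737568 161.3       ] [572.17256506 278.94851688 214.19326236] [ 3.87274311e-01  4.04348895e-01  1.39611222e+00 -4.44089210e-16
  1.34113154e+00 -5.72937775e-01]
```

```bash
python3 - <<'E'
from h import *
R=Rdown(0.07)
robot.movep([498.5,182.5,250],R)
robot.move_linear([498.5,182.5,161.5],speed=100)
s=read_state(); print(s["contact_force"],s["time_s"])
gripper_close(30)
s=read_state(); print(s["contact_force"],s["gripper_width"]*85,s["grip_force"],s["tool_pos"])
# lift
th,phi=solve(np.array([498.5,182.5]),160)
for al in (.12,.24,.35):
    robot.move_linear(*tcp(th,phi,al),speed=60)
    s=read_state(); print(al,np.round(s["contact_force"],1),round(s["gripper_width"]*85,1))
p=read_camera("wrist"); cv2.imwrite("pics/g.png",p["pixels"][:,:,::-1]); print(s["time_s"],[(q["conf"],q["uv"]) for q in spot_point(p,"stay_knob")])
print([(q["conf"],q["uv"],at_z(p,q["uv"],147.5+92*np.sin(.35)+2.5)) for q in spot_point(p,"middle_hole")], tcp(th,phi,.35)[0])
E
```

```text
[0.11939234 0.3223036  0.40211937] 7.225
[-0.45584618 -0.58205125  0.03196819] 19.822570828887756 29.255724549293518 [498.58503051 182.41755616 161.58529384]
0.12 [ 0.7  1.  -0.8] 19.8
0.24 [ 0.3  1.  -2.6] 20.1
0.35 [-0.1  1.1 -3.1] 19.3
9.2417 [(0.73, [318.1, 334.4])]
[(0.89, [325.4, 175.8], array([493.60577586, 255.63627171, 181.54659829]))] [496.70812384 203.26738363 214.19326236]
```

View pics/g.png

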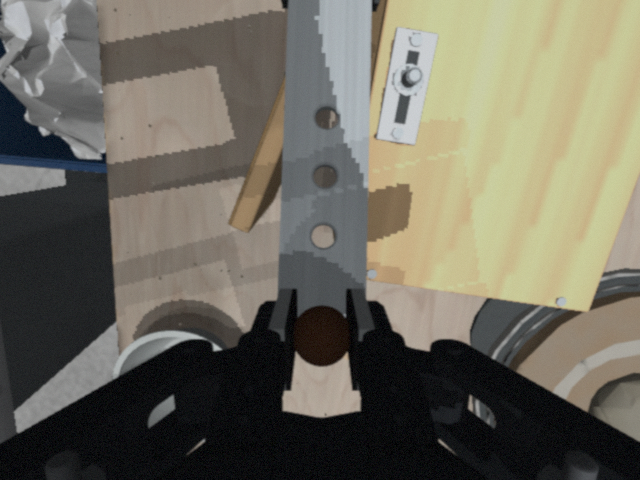

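The knob is gripped and the stay is lifted. The peg shows at (412,76) and the holes at (327,118), (324,176) and (322,236). Next I swing the shutter open and look through the hole.

```bash
python3 - <<'E'
from h import *
th0,ph0=solve(np.array([498.5,182.5]),160)
peg=RC+RY*4.2; th1,ph1=solve(peg)
for f in np.linspace(0,1,7)[1:]:
    robot.move_linear(*tcp(th0+f*(th1-th0),ph0+f*(ph1-ph0),.35),speed=80)
    s=read_state(); print(round(f,2),np.round(s["contact_force"],1),round(s["gripper_width"]*85,1))
robot.move_linear(*tcp(th1,ph1,.22),speed=60)
s=read_state(); print(np.round(s["contact_force"],1),s["time_s"])
p=read_camera("wrist"); im=p["pixels"][:,:,::-1]; cv2.imwrite("pics/t.png",im); pickle.dump(p,open("t.pkl","wb"))
for l in ("middle_hole","peg_rail","stay_knob"): print(l,[(q["conf"],q["uv"],at_z(p,q["uv"],140 if l=="peg_rail" else 170).round(1)) for q in spot_point(p,l)])
E
```

```text
0.17 [ 0.1 -1.7 -0.9] 19.7
0.33 [ 1.3 -1.9 -1.1] 19.8
0.5 [-0.6 -0.6 -0.1] 19.9
0.67 [ 0.1 -1.5 -0.8] 19.8
0.83 [ 0.4 -1.3 -1.2] 19.4
1.0 [-0.3 -0.9 -0.8] 19.7
[-0.9 -0.6 -0.9] 12.175
middle_hole [(0.84, [322.6, 163.7], array([532.1, 306.6, 170. ])), (0.38, [318.0, 333.9], array([597.8, 257.8, 170. ]))]
peg_rail [(0.93, [313.5, 164.9], array([531.3, 301.6, 140. ]))]
stay_knob [(0.72, [318.6, 335.2], array([598.6, 257.7, 170. ]))]
```

View pics/t.png

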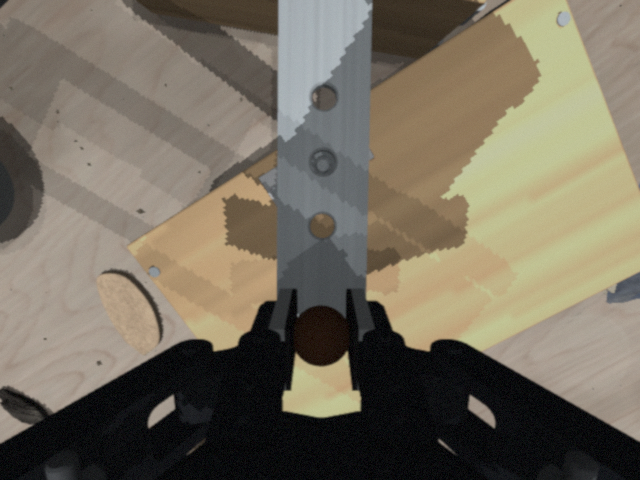

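The peg top shows centred in the middle hole at (322,161). I'll lower the stay in small steps, stopping if the force rises.

```bash
python3 - <<'E'
from h import *
th,ph=solve(RC+RY*4.2)
b=np.array(read_state()["contact_force"])
for al in np.arange(.20,-.001,-.01):
    robot.move_linear(*tcp(th,ph,max(al,0)),speed=25)
    s=read_state(); f=np.array(s["contact_force"])-b; print(round(al,3),f.round(1),round(s["tool_pos"][2],1))
    if np.linalg.norm(f)>9: print("STOP"); break
p=read_camera("wrist"); im=p["pixels"][:,:,::-1]; cv2.imwrite("pics/d.png",im[40:360,220:440]); print(s["time_s"])
for uv in ((322,130),(300,161),(345,161),(322,200)): print(at_depth(p,uv,dep(p,uv)).round(1))
print([(q["conf"],q["uv"]) for q in spot_point(p,"middle_hole")])
E
```

```text
0.2 [ 0.1 -0.4  0.2] 192.4
0.19 [ 1.1 -1.2  0.6] 190.9
0.18 [ 1.3 -0.5  0.2] 189.4
0.17 [ 1.  -0.6  0.2] 187.8
0.16 [ 1.6 -0.3  1.4] 186.3
0.15 [ 1.3 -0.1  1.5] 184.7
0.14 [ 2.1 -0.8  1.7] 183.2
0.13 [2.  0.4 0.6] 181.7
0.12 [3.  0.5 0.7] 180.3
0.11 [ 3.5 -0.2  1.7] 178.7
0.1 [ 3.3 -0.6  1.8] 177.0
0.09 [3.1 0.6 1.1] 175.4
0.08 [2.9 0.1 1.1] 173.9
0.07 [ 3.2 -0.8  1.8] 172.3
0.06 [ 2.8 -0.   0.5] 170.7
0.05 [ 2.5 -0.9  1.6] 169.1
0.04 [2.5 0.4 1.7] 167.5
0.03 [ 2.2 -0.4  1.1] 165.9
0.02 [3.4 0.5 0.7] 164.3
0.01 [3.1 0.9 1.1] 162.8
-0.0 [2.6 0.2 3. ] 161.4
17.6583
[530.4 308.2 156.4]
[535.  294.3 149. ]
[545.3 309.  149. ]
[554.1 291.7 139.5]
[(0.72, [322.3, 144.3])]
```

View pics/d.png

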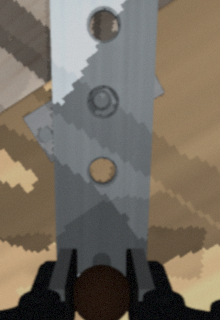

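The crop shows the peg standing through the middle hole at (103,101). The strip's upper face is at about z 149–150 and the forces are low, so it is seated. Next I let go, back off and check.

```bash
python3 - <<'E'
from h import *
let_go()
s=read_state(); print(np.round(s["contact_force"],1),s["gripper_width"])
t=s["tool_pos"]
robot.move_linear([t[0],t[1],280],speed=100)
robot.wait(.5)
p=read_camera("wrist"); im=p["pixels"][:,:,::-1]; cv2.imwrite("pics/f.png",im)
hs=[q["uv"] for q in spot_point(p,"middle_hole")[:1]]; ks=[q["uv"] for q in spot_point(p,"stay_knob")[:1]]
print(hs,ks,[at_z(p,u,150).round(1) for u in hs],[at_z(p,u,180).round(1) for u in ks])
m=trace(p,"stay")[0]["pixels"]; ys,xs=np.nonzero(m&(p["depth"]>0)); P=np.array([at_depth(p,(x,y),p["depth"][y,x]) for x,y in zip(xs[::15],ys[::15])])
k=(P[:,2]>143)&(P[:,2]<154); A=np.c_[P[k,:2]-P[k,:2].mean(0),np.ones(k.sum())]; print("plane",np.linalg.lstsq(A,P[k,2],rcond=None)[0],read_state()["time_s"])
E
```

```text
[-0.  -0.2  0.2] 0.9978887427543706
[[321.4, 141.5]] [[318.1, 246.5]] [array([533.8, 305.4, 150. ])] [array([587.8, 264.9, 180. ])]
plane [-4.57016554e-04  2.94453145e-03  1.49266256e+02] 20.4417
```

View pics/f.png

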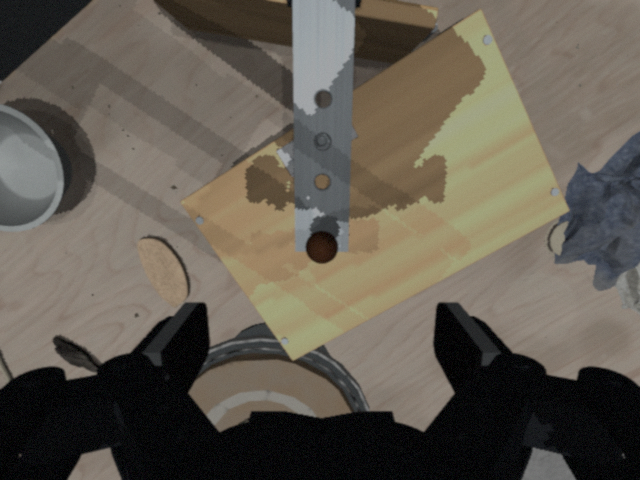

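The stay lies flat at z ≈ 149.3 mm with negligible tilt. The peg is through the middle hole at (322,141), and the gripper is clear.

```bash
python3 -c "
from workcell import robot
print(robot.hand_in())"
```

```text
the job is handed in; nothing more can be done
None
```

The stay's middle hole is down over the peg and the stay lies flat, holding the shutter about half open (about 0.7 rad by calculation, not measured afterwards). The knob is released, the forces I read while lowering stayed under about 4 N, the bowl, stamp and rib were not touched, and the job was handed in at about 20 s.

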